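# Reset a kitchen timer with its pin tool and lay the tool back in the pen tray

## Task

Pick up the reset tool (the grey handle with the thin steel pin) lying on the dark mat and, with its pin, press the button at the bottom of the round hole in the kitchen timer's front fully in, and keep it in for two seconds; do not press the button in the square hole and keep the fingers off the timer. Then lay the tool flat in the empty lane of the shallow pen tray, parallel to the marker, with its pin towards the same end of the tray as the marker's blue cap, and let go. Leave the marker, the pen, the spice jar and the glass where they are.

Things in the scene. Friction and masses are not known exactly. Their poses are not given: they have to be found in the camera images.
- stylus: the reset tool, loose, 131 mm long: a grey square-section handle 76 mm long, 14 mm wide and 13 mm high with a steel pin 5 mm thick and about 55 mm long. Origin on its underside at mid-length; x runs along the tool towards the pin's tip, z up; the handle spans x = -65.5 to +10.5 mm, the axis lies 6.5 mm above the underside. About 40 g. It starts on the mat
- stylus_tip (a point): the blunt tip of the pin, on the tool's axis (x = +65.5 mm of the tool)
- stylus_tail (a point): the rear end of the handle, on the tool's axis (x = -65.5 mm of the tool)
- stylus_grip (a point): the middle of the handle, on the tool's axis (x = -27.5 mm of the tool)
- timer: the kitchen timer, fixed on the mat: a box 150 wide (y), 44 deep (x), 92 high (z) mm with a display in the upper half of its front. Origin at the middle of the front face's lower edge; the front face lies at x = 0 and faces -x; y to its left as seen by the robot, z up. Two recesses lie in the front, 42 mm above the underside: round at y = +30 mm, square at y = -30 mm
- reset_mouth (a point): centre of the round hole's mouth in the front face (its axes are the timer's: go in along +x). Hole 14 mm across; the button's face lies 12 mm deep at rest and 17 mm deep when fully in
- setup_mouth (a point): centre of the square hole's mouth (14 mm square), with a like button that must not be pressed
- reset (a joint): travel of the button in the round hole, m: 0 out, 0.005 fully in; a spring pushes it out (1.5 N to start, 4 N fully in)
- setup (a joint): travel of the button in the square hole, m: 0 out, 0.005 fully in
- tray: shallow grey pen tray, fixed: 162 long (x), 86 wide (y) mm, floor 3 mm thick, rim 3 mm wide and 6 mm high, a low rib 5.7 mm high along y = -21 mm. Origin under the middle of the marker's lane; it spans x = -81 to +81, y = -64 to +22 mm. The marker lies at y = 0, its blue cap towards +x; the empty lane, nearer the robot, is centred on y = -42 mm (37 mm wide)
- marker: marker pen with a blue cap, 135 long, 17 wide, 16 high mm, lying in the tray; its length is its own y axis. Leave alone
- pen: thin pale pen with a black end, 145 long, 11 wide, 9 high mm, lying on the mat; its length is its own y axis. Origin on its underside at mid-length. Leave alone
- jar: spice jar with a green cap, 46 mm across, 106 mm high, standing between timer and tray. Origin under its centre. Leave alone
- glass: clear tumbler, 81 mm across, 91 mm high, at the left front corner of the mat. Origin under its centre. Leave alone

How it is judged (in metres and radians):
On the way:
1. the tool holds the button in the round hole fully in (more than 4 of its 5 mm) for 1 s (value of joint reset above 0.004 m and contact force between stylus and timer above 0.5 N), for 1 s.
At the end, for the whole second after the job is handed in: button out again; tool released at rest in the empty lane, flat on its floor (both axis ends under 12.5 mm above the tray's underside), middle within 15 mm of the tray's middle lengthwise and at y = -27 to -57 mm, within 0.2 rad of the tray's length, pin towards the marker's blue cap (value of joint reset below 0.001 m and x of stylus in the frame of tray between -0.015 and 0.015 m and y of stylus in the frame of tray between -0.057 and -0.027 m and x of stylus_tip in the frame of tray above 0.04 m and z of each of stylus_tip, stylus_tail in the frame of tray below 0.0125 m and angle between the x axis of stylus and the x axis of tray, either way round below 0.2 rad and linear speed of stylus below 0.02 m/s); the robot touches nothing.
It fails at once if the button in the square hole is pressed by more than 2 mm (value of joint setup above 0.002 m).
It fails at once if the fingers touch the timer (more than 1 N) (contact force between the fingers and timer above 1 N).
It fails at once if the marker, the pen, the jar or the glass is moved by more than 20 mm (distance of any of marker, pen, jar, glass from where it was at the start of the episode above 0.02 m).
It also fails if it takes over 59 s, if anything falls off the work surface, if the arm or the gripper's body presses on something with over 40 N, if the wrist force passes 120 N, or if a joint passes its speed limit or range.

## Robot

A 6-joint arm with a two-finger parallel gripper is mounted at the origin on a cart in front of the work surface, level with it; the furniture and walls round the work are solid. World frame = base frame: x ahead of the robot, y to its left, z up, the work surface at z = 0. Lengths are in mm, angles in rad, forces in N, time in s.
With the tool pointing down it reaches from about 275 to 750 mm from the base axis. Payload 10.2 kg.
Tool frame: the origin (TCP) lies midway between the tips of the shut fingers; the grasp point (between the pads) lies 19 mm behind it; z points along the fingers, y is the line along which they close (so a half turn about z gives the same grasp; the last joint's range is limited). The gripper opens to 85 mm and grips with 20 to 120 N. Pads are 22 mm wide; open, the fingers measure 114 mm over their backs; the gripper's body (76 mm by 85 mm) begins 54 mm behind the grasp point. The pads swing forward as they close: fully open they stand 13 mm farther back than shut.
Start: joints at [1.072, 0.313, 1.498, -0, 1.331, -0.223], TCP at [142.979, 505.161, 231.294] pointing down, gripper open.
Joint ranges: [-2.94, 2.94], [-0.97, 2.17], [0.19, 2.56], [-1.23, 4.37], [0.02, 3.11], [-2.88, 2.88]. Speed limits (rad/s): [2.39, 2.39, 3.01, 3.14, 3.14, 3.14].

## Interface

Orientations are given as a unit quaternion [w, x, y, z].
In Python, from rig import ctrl gives the robot as it stands.
- The arm moves only by the tool arm_command, never from a script. Its argument "increments" is a list of rows, each an object with "dr": the turn, a rotation vector about the tool's x, y, z in units of pi/4 rad (1.0 is pi/4 rad), a list of three; "offset": the shift along the tool's x, y, z in units of 120 mm (1.0 is 120 mm), a list of three; "hand": the opening, from -1 (shut) to 1 (fully open). A call has 1 to 8 rows; each row shifts and turns the commanded pose from where the row before left it, along the tool's axes as they then stand; what a row does not reach is not made up. A row lasts 1/10 s, in which the tool goes at most 50 mm and 8.59 degrees, less where a joint would pass 70% of its speed; a pose out of reach is approached as far as the arm can. A call with a number of a shift or a turn outside -1 to 1 is refused whole. A call with a gripper value outside its range is refused whole. The fingers move at their own pace and stop on an object; "grip_force" is the grip in N (left out, the last holds). Time passes only in rows, so rows that do not move let the fingers close. It gives the time, the measured TCP pose, the force, the opening and the grip force at its end, in the units of the state.
- ctrl.sense(): the state, without advancing time (a new reading comes with each control period).
- ctrl.capture(name): name is "side" or "top"; returns the picture (400x640x3 uint8, red, green, blue); there is no depth.
- ctrl.camera_info(name): a dict with "K" (3x3 intrinsics, pixels), "dist" ([k1, k2, p1, p2, k3] as OpenCV has them; the pictures are not rectified), "R" (3x3) and "t" (3): a world point X has camera coordinates R X + t. Camera axes: x right, y down, z forward; pixel columns grow to the right and rows downward; lengths in mm; the calibration is good to about 2 mm. A picture is of the moment at which its call begins. camera_info takes no time and is no camera call.
- ctrl.finish_job(): hands the job in; it is judged then, once.
The state is a dict: "time_s": time; "joints": joint angles; "dq": joint speeds; "tau": joint torques, N m; "eef_pos": TCP position; "ee_rot": TCP orientation; "force": force on the tool from outside, world axes, zero at the start; "wrist_torque": the same for the moment, N m; "grip_width": opening from 0.0 (shut) to 1.0 (fully open); "grip_force": force on a finger pad.
Only numpy, scipy, OpenCV 4.12 (cv2) and the standard library are available. Lean on these libraries where they do the work, as an engineer would, in place of code of your own. Each camera call takes 0.05 s, during which the arm holds its last target. There are 200 camera calls.

## Working session

There is one attempt and no reset: what is moved stays moved. The work goes in short steps, Python scripts to look and compute and a tool call to move; the robot and the scene stay as the last step left them, time stands still between calls to the robot, and variables do not carry over. Pictures are saved under pics/ and viewed, at most 10 in all, crops included, and the job is handed in when it is done.

Besides the shell and the picture viewer there is one more tool, called after ">>>" by a JSON object that holds its "fn" and its "kwargs". arm_command: Moves the arm, as the interface text tells. Shifts and turns lie within -1 to 1; 1 stands for 120 mm of shift or pi/4 rad of turn. Its arguments: {"type":"object","properties":{"increments":{"type":"array"},"grip_force":{"type":"number"}},"required":["increments"]}

```bash
mkdir -p pics
python3 - <<'E'
from rig import ctrl
import cv2,numpy as np
np.set_printoptions(precision=4,suppress=True)
for n in("side","top"):
    im=ctrl.capture(n); cv2.imwrite(f"pics/{n}0.png",im[:,:,::-1])
    c=ctrl.camera_info(n); print(n,np.array(c["K"]),c["dist"],np.array(c["R"]),c["t"], -np.array(c["R"]).T@np.array(c["t"]))
print(ctrl.sense())
E
```

```text
side [[415.5194   0.     318.2704]
 [  0.     415.5194 210.6142]
 [  0.       0.       1.    ]] [-0.1037  0.      0.      0.      0.    ] [[-0.9933 -0.1147 -0.0143]
 [-0.0381  0.4414 -0.8965]
 [ 0.1092 -0.8899 -0.4428]] [ 466.9504  -49.8306 1086.6072] [ 343.2923 1042.5768  443.1987]
top [[426.8625   0.     325.5852]
 [  0.     426.8625 202.8522]
 [  0.       0.       1.    ]] [-0.0464  0.      0.      0.      0.    ] [[ 0.0059 -1.     -0.001 ]
 [-0.9974 -0.0058 -0.0721]
 [ 0.0721  0.0014 -0.9974]] [305.5047 449.4648 875.2205] [383.3447 306.8902 905.6644]
{'time_s': 0.1, 'joints': array([ 1.0716,  0.3134,  1.4984, -0.    ,  1.331 , -0.2234]), 'dq': array([-0.0009, -0.0004, -0.0001,  0.0004, -0.0008,  0.0003]), 'tau': array([  0.0026, -41.2902, -26.0142,  -0.0002,   0.0031,   0.    ]), 'eef_pos': array([142.8474, 504.9325, 230.7683]), 'ee_rot': array([-0.0002,  0.1375,  0.9905, -0.0006]), 'force': array([-0.76  , -0.6869,  0.9985]), 'wrist_torque': array([-0.0073, -0.018 , -0.0057]), 'grip_force': 0.0, 'grip_width': 0.9974989596407852}
```

View pics/top0.png

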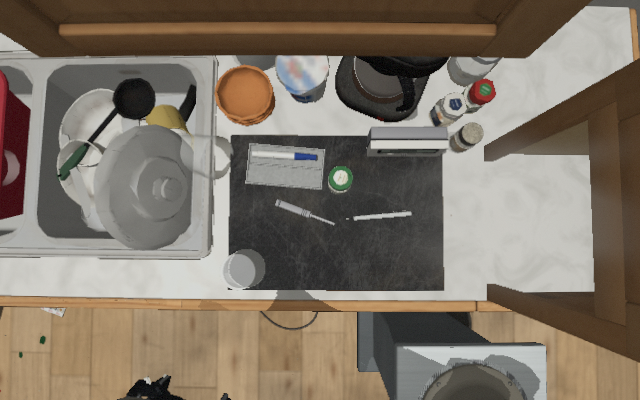

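View pics/side0.png

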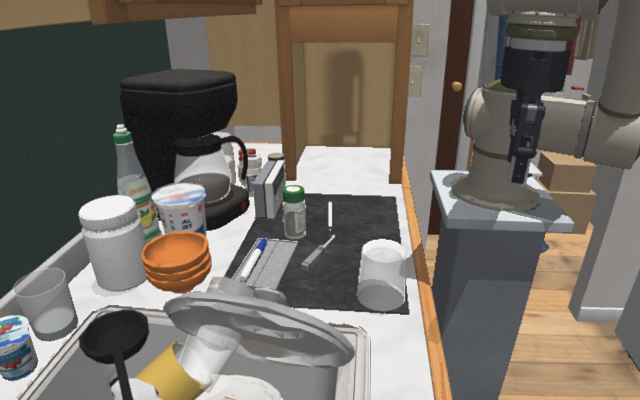

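The top view shows the tool at (275-335, 201-224), handle at its left end and pin to the right and down. The tray is at (246-325, 143-188) with the blue cap on its right. The jar is at (341,179), the timer at (368-447, 126-156), the pen at (350-411, 215) and the glass at (244,268). I'll zoom in for the measurements.

```bash
cat > h.py <<'E'
import cv2,numpy as np
from rig import ctrl
np.set_printoptions(precision=3,suppress=True)
def cam(n):
    c=ctrl.camera_info(n); return [np.array(c[k],float) for k in("K","dist","R","t")]
def ray(n,uv):
    K,d,R,t=cam(n); p=cv2.undistortPoints(np.array(uv,float).reshape(-1,1,2),K,d).reshape(-1,2)
    return -R.T@t, np.c_[p,np.ones(len(p))]@R
def plane(n,uv,z):
    o,d=ray(n,uv); return o+d*((z-o[2])/d[:,2])[:,None]
def proj(n,X):
    K,d,R,t=cam(n); return cv2.projectPoints(np.array(X,float).reshape(-1,3),cv2.Rodrigues(R)[0],t,K,d)[0].reshape(-1,2)
def tri(a,b):
    o1,d1=ray("top",a);o2,d2=ray("side",b);d1=d1[0]/np.linalg.norm(d1[0]);d2=d2[0]/np.linalg.norm(d2[0])
    s=np.linalg.lstsq(np.c_[d1,-d2],o2-o1,rcond=None)[0];p,q=o1+s[0]*d1,o2+s[1]*d2
    return (p+q)/2,np.linalg.norm(p-q)
E
python3 - <<'E'
import cv2
a=cv2.imread("pics/top0.png")[120:255,240:455]; cv2.imwrite("pics/tc.png",cv2.resize(a[:, :],(800,502),interpolation=cv2.INTER_CUBIC))
a=cv2.imread("pics/side0.png")[140:310,225:415]; cv2.imwrite("pics/sc.png",cv2.resize(a,(665,595),interpolation=cv2.INTER_CUBIC))
E
```

```text
(no output)
```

View pics/tc.png

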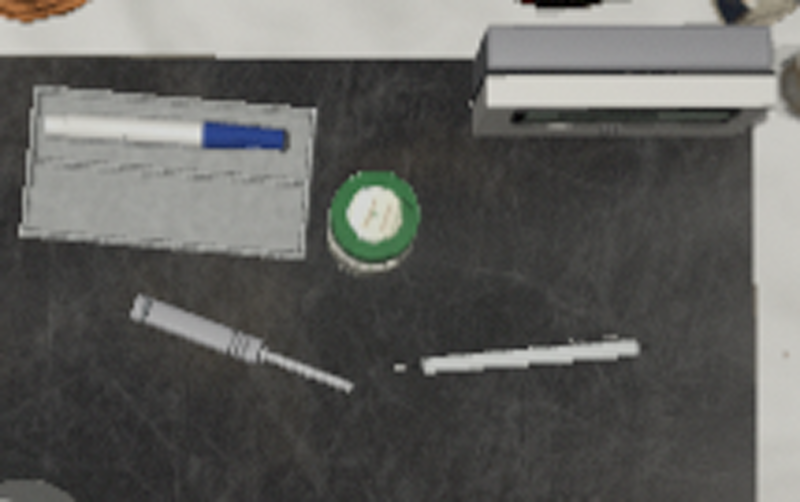

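View pics/sc.png

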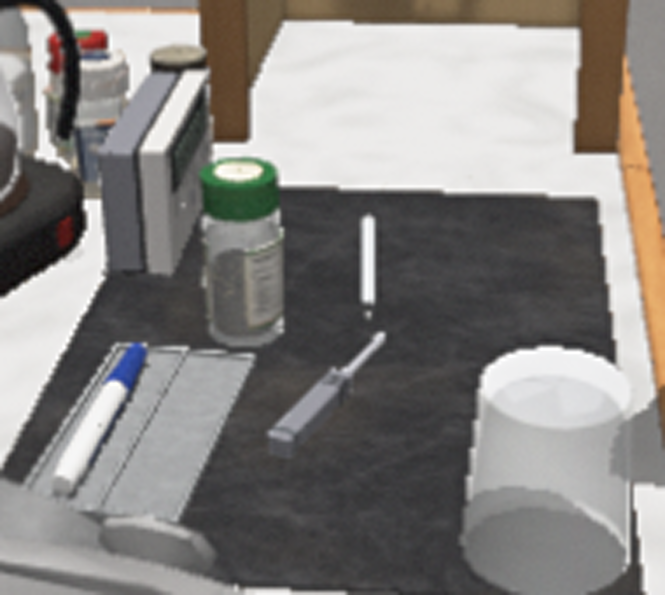

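Pixel positions in the top crop (3.72x):
- **Tool:** tail at (135,305), tip at (352,388).
- **Tray corners:** (34,86), (317,108), (304,258), (20,236).
- **Timer:** front lower edge from (474,135) to (752,136), front upper edge from (485,107) to (776,108).
- **Jar and pen:** jar at (374,215), pen from (400,367) to (638,347).

In the side crop the timer front is partly visible left of the jar.

Run:
```python
from h import *
T=lambda l:[(x/3.721+240-.4,y/3.721+120-.4) for x,y in l]
S=lambda l:[(x/3.5+225-.4,y/3.5+140-.4) for x,y in l]
ft=plane("top",T([(485,107),(776,108)]),92);fb=plane("top",T([(473,135),(755,136)]),0)
print("timer top edge",ft,np.linalg.norm(ft[1]-ft[0]),"bottom",fb,np.linalg.norm(fb[1]-fb[0]))
print("side bottom corner",plane("side",S([(160,273)]),0),"top corner",plane("side",S([(166,153)]),92))
tr=plane("top",T([(34,86),(317,108),(304,258),(20,236)]),6);c=tr.mean(0);a=tr[1]+tr[2]-tr[0]-tr[3]
print("tray",tr,c,np.arctan2(a[1],a[0]),np.linalg.norm(a)/2)
# tool by mask
im=cv2.imread("pics/top0.png").astype(int)
sub=im[195:230,268:340];m=(sub.min(2)>95).astype(np.uint8)
n,l,s,ce=cv2.connectedComponentsWithStats(m);k=1+s[1:,4].argmax();print(s)
ys,xs=np.nonzero(m);P=plane("top",np.c_[xs+268,ys+195],8)[:,:2]
vx,vy,x0,y0=cv2.fitLine(P.astype(np.float32),cv2.DIST_L2,0,.01,.01).ravel();d=np.array([vx,vy]); d*=-np.sign(d[1])
u=(P-[x0,y0])@d;print("tool dir",d,np.arctan2(d[1],d[0]),"ends",[x0,y0]+d*u.min(),[x0,y0]+d*u.max(),u.max()-u.min())
ts=plane("side",S([(282,436),(380,338)]),8);print("side tool",ts)
tt=plane("top",T([(135,305),(352,388)]),7);print("top tool",tt)
print("jar",plane("top",T([(374,215)]),106),"pen",plane("top",T([(400,367),(638,347)]),6))
print("glass",plane("side",S([(548,540)]),0))
```

```text
timer top edge [[548.208 223.005  92.   ]
 [548.908  71.227  92.   ]] 151.77963983174809 bottom [[550.433 220.492   0.   ]
 [551.101  57.114   0.   ]] 163.37906079218638
side bottom corner [[560.221 198.266   0.   ]] top corner [[547.64  209.989  92.   ]]
tray [[576.512 473.418   6.   ]
 [564.44  310.541   6.   ]
 [477.91  317.416   6.   ]
 [489.64  479.656   6.   ]] [527.126 395.258   6.   ] -1.643875702121277 162.9939123841355
[[   0    0   72   35 2192]
 [   7    4   60   27  328]]
tool dir [-0.35  -0.937] -1.9279633 ends [450.447 414.077] [404.175 290.08 ] 132.34878403448005
side tool [[449.041 395.958   8.   ]
 [405.439 285.812   8.   ]]
top tool [[450.444 413.19    7.   ]
 [404.11  289.779   7.   ]]
jar [[489.521 280.899 106.   ]] pen [[416.177 262.622   6.   ]
 [428.275 127.42    6.   ]]
glass [[307.972 463.079   0.   ]]
```

```bash
cat > ov.py <<'E'
from h import *
im=cv2.imread("pics/side0.png")
x0,y0,w,hh,s=225,140,190,170,3.5
o=cv2.resize(im[y0:y0+hh,x0:x0+w],None,fx=s,fy=s,interpolation=cv2.INTER_CUBIC)
F=lambda y,z,x=0:(548.5+x,147+y,z)
pts=[F(75,92),F(75,0),F(-75,92),F(-75,0),F(30,42),F(-30,42),(450,413.5,0),(450,413.5,13),(404,290,6.5),(576.5,473.4,6),(564.4,310.5,6),(478,317.4,6),(489.6,479.6,6),(489.5,281,106)]
for p in proj("side",pts):
    cv2.drawMarker(o,tuple(int(v) for v in ((p-[x0,y0]+.5)*s)),(0,0,255),cv2.MARKER_CROSS,12,1)
cv2.imwrite("pics/ov.png",o)
E
python3 ov.py
```

```text
(no output)
```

View pics/ov.png

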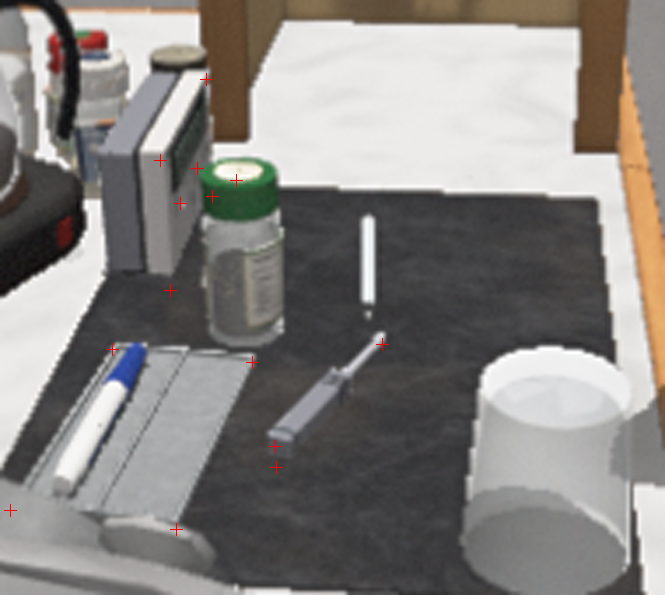

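The overlay agrees to a few mm, with the side view biased by 2-3 px. The arm will serve as the reference when it is close. First I turn the gripper across the tool.

>>> {"fn": "arm_command", "kwargs": {"increments": [{"dr": [0, 0, 0.18], "offset": [0, 0, 0], "hand": 1}, {"dr": [0, 0, 0.18], "offset": [0, 0, 0], "hand": 1}, {"dr": [0, 0, 0.18], "offset": [0, 0, 0], "hand": 1}, {"dr": [0, 0, 0.18], "offset": [0, 0, 0], "hand": 1}, {"dr": [0, 0, 0.18], "offset": [0, 0, 0], "hand": 1}, {"dr": [0, 0, 0.18], "offset": [0, 0, 0], "hand": 1}, {"dr": [0, 0, 0.18], "offset": [0, 0, 0], "hand": 1}, {"dr": [0, 0, 0.18], "offset": [0, 0, 0], "hand": 1}], "grip_force": 60}}

```text
time_s: 0.9
eef_pos: [142.9, 505.0, 230.9]
ee_rot: [0.0, 0.649, 0.761, -0.0]
force: [0.4, -0.4, 0.9]
grip_width: 0.998
grip_force: 0.0
```

>>> {"fn": "arm_command", "kwargs": {"increments": [{"dr": [0, 0, 0.166], "offset": [0, 0, 0], "hand": 1}, {"dr": [0, 0, 0.166], "offset": [0, 0, 0], "hand": 1}, {"dr": [0, 0, 0.166], "offset": [0, 0, 0], "hand": 1}, {"dr": [0, 0, 0.166], "offset": [0, 0, 0], "hand": 1}, {"dr": [0, 0, 0], "offset": [0, 0, 0], "hand": 1}]}}

```text
time_s: 1.4
eef_pos: [142.9, 505.0, 231.0]
ee_rot: [0.0, 0.822, 0.57, -0.0]
force: [0.9, 0.1, -0.1]
grip_width: 0.997
grip_force: 0.0
```

>>> {"fn": "arm_command", "kwargs": {"increments": [{"dr": [0, 0, 0], "offset": [-0.016, 0.333, 0], "hand": 1}, {"dr": [0, 0, 0], "offset": [-0.016, 0.333, 0], "hand": 1}, {"dr": [0, 0, 0], "offset": [-0.016, 0.333, 0], "hand": 1}, {"dr": [0, 0, 0], "offset": [-0.016, 0.333, 0], "hand": 1}, {"dr": [0, 0, 0], "offset": [-0.016, 0.333, 0], "hand": 1}, {"dr": [0, 0, 0], "offset": [-0.016, 0.333, 0], "hand": 1}, {"dr": [0, 0, 0], "offset": [-0.016, 0.333, 0], "hand": 1}, {"dr": [0, 0, 0], "offset": [-0.016, 0.333, 0], "hand": 1}]}}

```text
time_s: 2.2
eef_pos: [438.4, 378.0, 231.1]
ee_rot: [-0.0, 0.82, 0.572, -0.0]
force: [0.2, 1.7, 0.4]
grip_width: 0.998
grip_force: 0.0
```

>>> {"fn": "arm_command", "kwargs": {"increments": [{"dr": [0, 0, 0], "offset": [0, 0, 0.3], "hand": 1}, {"dr": [0, 0, 0], "offset": [0, 0, 0.3], "hand": 1}, {"dr": [0, 0, 0], "offset": [0, 0, 0.3], "hand": 1}, {"dr": [0, 0, 0], "offset": [0, 0, 0.3], "hand": 1}, {"dr": [0, 0, 0], "offset": [0, 0, 0.2], "hand": 1}, {"dr": [0, 0, 0], "offset": [0, 0, 0], "hand": 1}, {"dr": [0, 0, 0], "offset": [0, 0, 0], "hand": 1}]}}

```text
time_s: 2.9
eef_pos: [437.4, 379.1, 64.0]
ee_rot: [0.0, 0.821, 0.571, 0.0]
force: [1.2, -0.3, 0.8]
grip_width: 1.001
grip_force: 0.0
```

Run:
```python
from h import *
s=ctrl.sense();print(s["eef_pos"],s["ee_rot"],s["joints"],s["time_s"])
out=[]
for n,(x0,y0) in (("top",(230,160)),("side",(250,160))):
    im=ctrl.capture(n)[:,:,::-1].copy();cv2.imwrite(f"pics/{n}1.png",im)
    o=cv2.resize(im[y0:y0+160,x0:x0+110],None,fx=3.5,fy=3.5,interpolation=cv2.INTER_CUBIC)
    for P in (s["eef_pos"],):
        p=proj(n,P)[0];print(n,p);cv2.drawMarker(o,tuple(int(v) for v in((p-[x0,y0]+.5)*3.5)),(0,0,255),cv2.MARKER_CROSS,14,1)
    out.append(o)
cv2.imwrite("pics/h1.png",np.hstack(out))
```

```text
[437.377 379.11   63.999] [0.    0.821 0.571 0.   ] [ 0.512  0.606  1.521 -0.     1.015  0.867] 2.9
top [289.63  206.093]
side [311.836 234.115]
```

View pics/h1.png

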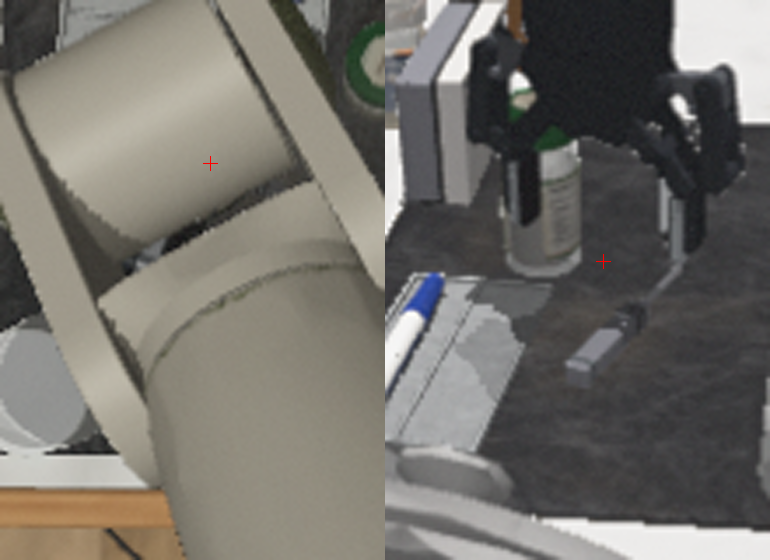

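In the side picture the open fingertips are at (524,222) and (690,250), straddling the handle (565-645, 310-375). The projected TCP matches to about 1 px. Now I descend and close.

>>> {"fn": "arm_command", "kwargs": {"increments": [{"dr": [0, 0, 0], "offset": [-0.025, 0, 0.2], "hand": 1}, {"dr": [0, 0, 0], "offset": [0, 0, 0.2], "hand": 1}, {"dr": [0, 0, 0], "offset": [0, 0, 0.1], "hand": 1}, {"dr": [0, 0, 0], "offset": [0, 0, 0], "hand": 1}, {"dr": [0, 0, 0], "offset": [0, 0, 0], "hand": 0.2}, {"dr": [0, 0, 0], "offset": [0, 0, 0], "hand": -0.3}, {"dr": [0, 0, 0], "offset": [0, 0, 0], "hand": -0.6}, {"dr": [0, 0, 0], "offset": [0, 0, 0], "hand": -1}]}}

```text
time_s: 3.8
eef_pos: [437.7, 377.1, 6.2]
ee_rot: [0.0, 0.822, 0.57, 0.003]
force: [0.5, 1.0, 22.1]
grip_width: 0.331
grip_force: 10.6
```

>>> {"fn": "arm_command", "kwargs": {"increments": [{"dr": [0, 0, 0], "offset": [0, 0, 0], "hand": -1}, {"dr": [0, 0, 0], "offset": [0, 0, 0], "hand": -1}, {"dr": [0, 0, 0], "offset": [0, 0, 0], "hand": -1}, {"dr": [0, 0, 0], "offset": [0, 0, 0], "hand": -1}, {"dr": [0, 0, 0], "offset": [0, 0, 0], "hand": -1}, {"dr": [0, 0, 0], "offset": [0, 0, 0], "hand": -1}]}}

```text
time_s: 4.4
eef_pos: [438.2, 377.4, 7.0]
ee_rot: [0.0, 0.822, 0.57, 0.003]
force: [-2.2, -1.3, 21.7]
grip_width: 0.145
grip_force: 67.1
```

>>> {"fn": "arm_command", "kwargs": {"increments": [{"dr": [0, 0, 0], "offset": [0, 0, -0.1], "hand": -1}, {"dr": [0, 0, 0], "offset": [0, 0, -0.3], "hand": -1}, {"dr": [0, 0, 0], "offset": [0, 0, -0.3], "hand": -1}, {"dr": [0, 0, 0], "offset": [0, 0, -0.3], "hand": -1}, {"dr": [0, 0, 0], "offset": [0, 0, -0.3], "hand": -1}, {"dr": [0, 0, -0.175], "offset": [0, 0, 0], "hand": -1}, {"dr": [0, 0, -0.175], "offset": [0, 0, 0], "hand": -1}, {"dr": [0, 0, -0.175], "offset": [0, 0, 0], "hand": -1}]}}

```text
time_s: 5.2
eef_pos: [435.9, 376.1, 160.1]
ee_rot: [0.0, 0.685, 0.728, 0.0]
force: [0.4, -0.0, 0.1]
grip_width: 0.139
grip_force: 58.7
```

>>> {"fn": "arm_command", "kwargs": {"increments": [{"dr": [0, 0, -0.175], "offset": [0, 0, 0], "hand": -1}, {"dr": [0, 0, -0.175], "offset": [0, 0, 0], "hand": -1}, {"dr": [0, 0, -0.175], "offset": [0, 0, 0], "hand": -1}, {"dr": [0, 0, -0.175], "offset": [0, 0, 0], "hand": -1}, {"dr": [0, 0, -0.175], "offset": [0, 0, 0], "hand": -1}, {"dr": [0, 0, -0.175], "offset": [0, 0, 0], "hand": -1}, {"dr": [0, 0, -0.175], "offset": [0, 0, 0], "hand": -1}, {"dr": [0, 0, -0.175], "offset": [0, 0, 0], "hand": -1}]}}

```text
time_s: 6.0
eef_pos: [435.9, 376.1, 159.9]
ee_rot: [0.0, 0.204, 0.979, 0.0]
force: [0.1, 0.8, -0.9]
grip_width: 0.145
grip_force: 58.7
```

>>> {"fn": "arm_command", "kwargs": {"increments": [{"dr": [0, 0, -0.175], "offset": [0, 0, 0], "hand": -1}, {"dr": [0, 0, -0.175], "offset": [0, 0, 0], "hand": -1}, {"dr": [0, 0, -0.175], "offset": [0, 0, 0], "hand": -1}, {"dr": [0, 0, 0], "offset": [0, 0, 0], "hand": -1}, {"dr": [0, 0, 0], "offset": [0, 0, 0], "hand": -1}]}}

```text
time_s: 6.5
eef_pos: [436.0, 376.1, 159.6]
ee_rot: [0.0, 0.004, 1.0, 0.0]
force: [-0.2, 0.4, -0.2]
grip_width: 0.145
grip_force: 58.7
```

>>> {"fn": "arm_command", "kwargs": {"increments": [{"dr": [0, 0, 0], "offset": [0.02, -0.23, 0], "hand": -1}, {"dr": [0, 0, 0], "offset": [0.02, -0.23, 0], "hand": -1}, {"dr": [0, 0, 0], "offset": [0.02, -0.23, 0], "hand": -1}, {"dr": [0, 0, 0], "offset": [0.02, -0.23, 0], "hand": -1}, {"dr": [0, 0, 0], "offset": [0.02, -0.23, 0], "hand": -1}, {"dr": [0, 0, 0], "offset": [0, -0.23, 0], "hand": -1}, {"dr": [0, 0, 0], "offset": [0, -0.28, 0], "hand": -1}, {"dr": [0, 0, 0], "offset": [0, 0, 0], "hand": -1}]}}

```text
time_s: 7.3
eef_pos: [423.3, 174.5, 159.6]
ee_rot: [0.0, 0.005, 1.0, -0.0]
force: [-0.2, 0.4, -1.1]
grip_width: 0.145
grip_force: 58.8
```

>>> {"fn": "arm_command", "kwargs": {"increments": [{"dr": [0, 0, 0], "offset": [0, 0, 0.25], "hand": -1}, {"dr": [0, 0, 0], "offset": [0, 0, 0.25], "hand": -1}, {"dr": [0, 0, 0], "offset": [0, 0, 0.25], "hand": -1}, {"dr": [0, 0, 0], "offset": [0, 0, 0.2], "hand": -1}, {"dr": [0, 0, 0], "offset": [0, 0, 0], "hand": -1}, {"dr": [0, 0, 0], "offset": [0, 0, 0], "hand": -1}]}}

```text
time_s: 7.9
eef_pos: [423.5, 177.4, 46.0]
ee_rot: [0.0, 0.002, 1.0, 0.0]
force: [-0.4, -0.1, 0.3]
grip_width: 0.146
grip_force: 58.8
```

Run:
```python
from h import *
s=ctrl.sense();print(s["eef_pos"],s["ee_rot"],s["time_s"],s["force"])
out=[]
for n,(x0,y0) in (("top",(345,120)),("side",(245,150))):
    im=ctrl.capture(n)[:,:,::-1].copy();cv2.imwrite(f"pics/{n}2.png",im)
    o=cv2.resize(im[y0:y0+110,x0:x0+80],None,fx=5,fy=5,interpolation=cv2.INTER_CUBIC)
    out.append(o)
    print(n,proj(n,s["eef_pos"]+np.array([93,0,2.5])))
cv2.imwrite("pics/h2.png",np.hstack(out))
```

```text
[423.543 177.37   45.966] [0.    0.002 1.    0.   ] 7.9 [-0.443 -0.085  0.261]
top [[390.262 168.205]]
side [[289.326 195.681]]
```

View pics/h2.png

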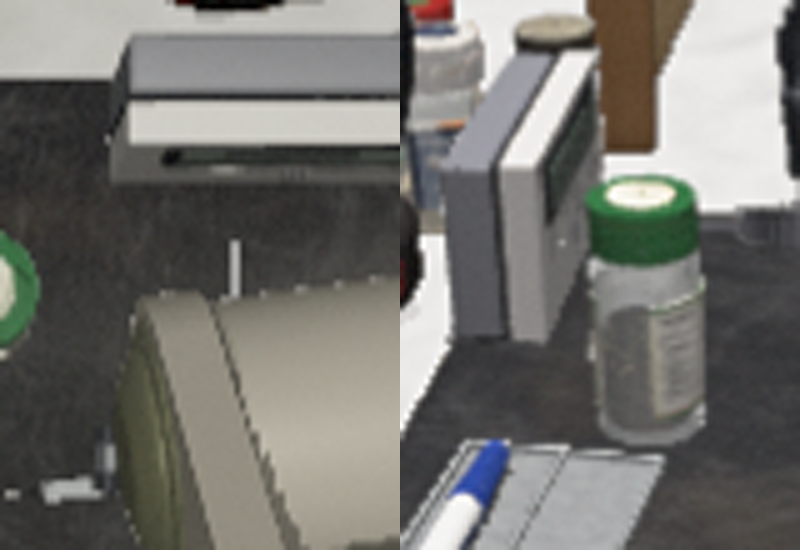

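In the top half of the picture the pin tip is at crop (235,240). The hole's lit floor appears at about (225,168), so the tip is roughly 3 mm too far right. In the side half the hole is at (562,242) and the pin is hidden by the jar. I'll correct for this and advance to just short of the face, where the tip should come into view.

>>> {"fn": "arm_command", "kwargs": {"increments": [{"dr": [0, 0, 0], "offset": [0, 0.025, 0.03], "hand": -1}, {"dr": [0, 0, 0], "offset": [-0.1, 0, 0], "hand": -1}, {"dr": [0, 0, 0], "offset": [-0.1, 0, 0], "hand": -1}, {"dr": [0, 0, 0], "offset": [0, 0, 0], "hand": -1}, {"dr": [0, 0, 0], "offset": [0, 0, 0], "hand": -1}]}}

```text
time_s: 8.5
eef_pos: [446.9, 180.0, 41.9]
ee_rot: [0.0, 0.002, 1.0, 0.0]
force: [-0.2, -0.2, 0.0]
grip_width: 0.15
grip_force: 58.8
```

Run:
```python
from h import *
s=ctrl.sense();print(s["eef_pos"],s["ee_rot"],s["time_s"],s["force"])
out=[]
for n,(x0,y0) in (("top",(360,125)),("side",(255,165))):
    im=ctrl.capture(n)[:,:,::-1].copy();cv2.imwrite(f"pics/{n}3.png",im)
    out.append(cv2.resize(im[y0:y0+55,x0:x0+40],None,fx=10,fy=10,interpolation=cv2.INTER_CUBIC))
    print(n,proj(n,[s["eef_pos"]+np.array([94,0,-.5]),(548.5,177,42)]))
cv2.imwrite("pics/h3.png",np.hstack(out))
```

```text
[446.947 179.985  41.867] [0.    0.002 1.    0.   ] 8.5 [-0.191 -0.22   0.019]
top [[388.394 156.925]
 [389.87  153.236]]
side [[278.952 198.568]
 [276.022 197.68 ]]
```

View pics/h3.png

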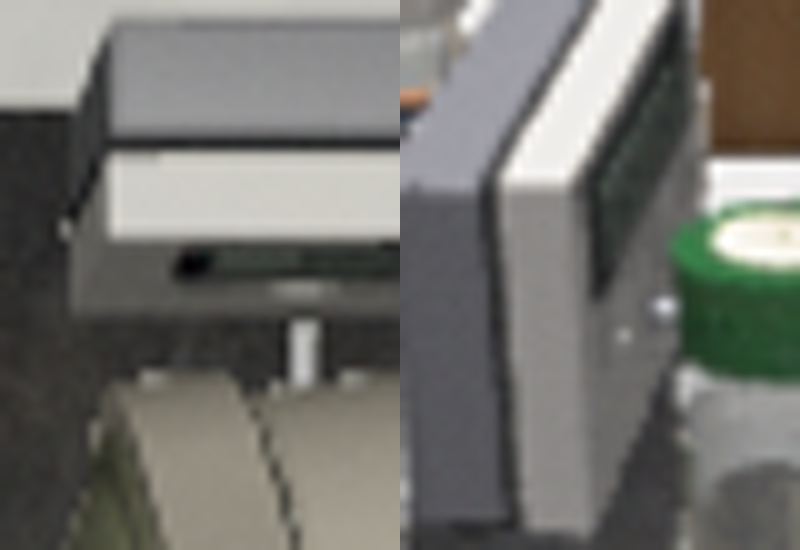

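In the top half the pin (x≈305) lines up with the hole's lit rim (275-328), with a gap of about 6-7 mm. In the side half the tip (665,308) is about as far above its prediction as the timer's edges are above theirs, so the height is right. Next I insert to about 8 mm depth, where no contact force is expected.

>>> {"fn": "arm_command", "kwargs": {"increments": [{"dr": [0, 0, 0], "offset": [-0.03, 0.005, 0], "hand": -1}, {"dr": [0, 0, 0], "offset": [-0.03, 0, 0], "hand": -1}, {"dr": [0, 0, 0], "offset": [-0.03, 0, 0], "hand": -1}, {"dr": [0, 0, 0], "offset": [-0.03, 0, 0], "hand": -1}, {"dr": [0, 0, 0], "offset": [0, 0, 0], "hand": -1}, {"dr": [0, 0, 0], "offset": [0, 0, 0], "hand": -1}]}}

```text
time_s: 9.2
eef_pos: [461.6, 180.4, 41.6]
ee_rot: [-0.0, 0.002, 1.0, -0.0]
force: [0.1, 0.5, -0.7]
grip_width: 0.144
grip_force: 58.8
```

>>> {"fn": "arm_command", "kwargs": {"increments": [{"dr": [0, 0, 0], "offset": [-0.025, 0, 0], "hand": -1}, {"dr": [0, 0, 0], "offset": [-0.02, 0, 0], "hand": -1}, {"dr": [0, 0, 0], "offset": [0, 0, 0], "hand": -1}, {"dr": [0, 0, 0], "offset": [0, 0, 0], "hand": -1}]}}

```text
time_s: 9.6
eef_pos: [466.8, 180.4, 41.6]
ee_rot: [-0.0, 0.002, 1.0, -0.0]
force: [-2.0, 0.5, 0.6]
grip_width: 0.148
grip_force: 58.8
```

>>> {"fn": "arm_command", "kwargs": {"increments": [{"dr": [0, 0, 0], "offset": [-0.02, 0, 0], "hand": -1}, {"dr": [0, 0, 0], "offset": [0, 0, 0], "hand": -1}, {"dr": [0, 0, 0], "offset": [0, 0, 0], "hand": -1}]}}

```text
time_s: 9.9
eef_pos: [469.2, 180.4, 41.6]
ee_rot: [-0.0, 0.002, 1.0, -0.0]
force: [-2.1, 0.2, -0.2]
grip_width: 0.143
grip_force: 58.8
```

>>> {"fn": "arm_command", "kwargs": {"increments": [{"dr": [0, 0, 0], "offset": [-0.015, 0, 0], "hand": -1}, {"dr": [0, 0, 0], "offset": [0, 0, 0], "hand": -1}, {"dr": [0, 0, 0], "offset": [0, 0, 0], "hand": -1}]}}

```text
time_s: 10.2
eef_pos: [471.0, 180.4, 41.6]
ee_rot: [-0.0, 0.002, 1.0, -0.0]
force: [-4.3, 0.8, 0.9]
grip_width: 0.144
grip_force: 58.8
```

>>> {"fn": "arm_command", "kwargs": {"increments": [{"dr": [0, 0, 0], "offset": [-0.01, 0, 0], "hand": -1}, {"dr": [0, 0, 0], "offset": [0, 0, 0], "hand": -1}, {"dr": [0, 0, 0], "offset": [0, 0, 0], "hand": -1}]}}

```text
time_s: 10.5
eef_pos: [471.9, 180.4, 41.5]
ee_rot: [-0.001, 0.002, 1.0, -0.0]
force: [-5.5, 1.0, 0.4]
grip_width: 0.145
grip_force: 58.9
```

>>> {"fn": "arm_command", "kwargs": {"increments": [{"dr": [0, 0, 0], "offset": [-0.01, 0, 0], "hand": -1}, {"dr": [0, 0, 0], "offset": [0, 0, 0], "hand": -1}, {"dr": [0, 0, 0], "offset": [0, 0, 0], "hand": -1}]}}

```text
time_s: 10.8
eef_pos: [472.2, 180.4, 41.2]
ee_rot: [-0.002, 0.002, 1.0, -0.0]
force: [-10.0, 0.7, 1.8]
grip_width: 0.147
grip_force: 59.0
```

The force has risen to 10 N, so the button is at its stop. I hold it there for over 2 s.

>>> {"fn": "arm_command", "kwargs": {"increments": [{"dr": [0, 0, 0], "offset": [0, 0, 0], "hand": -1}, {"dr": [0, 0, 0], "offset": [0, 0, 0], "hand": -1}, {"dr": [0, 0, 0], "offset": [0, 0, 0], "hand": -1}, {"dr": [0, 0, 0], "offset": [0, 0, 0], "hand": -1}, {"dr": [0, 0, 0], "offset": [0, 0, 0], "hand": -1}, {"dr": [0, 0, 0], "offset": [0, 0, 0], "hand": -1}, {"dr": [0, 0, 0], "offset": [0, 0, 0], "hand": -1}, {"dr": [0, 0, 0], "offset": [0, 0, 0], "hand": -1}]}}

```text
time_s: 11.6
eef_pos: [472.1, 180.4, 41.2]
ee_rot: [-0.002, 0.002, 1.0, -0.0]
force: [-9.4, 0.5, 1.3]
grip_width: 0.144
grip_force: 59.0
```

>>> {"fn": "arm_command", "kwargs": {"increments": [{"dr": [0, 0, 0], "offset": [0, 0, 0], "hand": -1}, {"dr": [0, 0, 0], "offset": [0, 0, 0], "hand": -1}, {"dr": [0, 0, 0], "offset": [0, 0, 0], "hand": -1}, {"dr": [0, 0, 0], "offset": [0, 0, 0], "hand": -1}, {"dr": [0, 0, 0], "offset": [0, 0, 0], "hand": -1}, {"dr": [0, 0, 0], "offset": [0, 0, 0], "hand": -1}, {"dr": [0, 0, 0], "offset": [0, 0, 0], "hand": -1}, {"dr": [0, 0, 0], "offset": [0, 0, 0], "hand": -1}]}}

```text
time_s: 12.4
eef_pos: [472.1, 180.3, 41.2]
ee_rot: [-0.002, 0.002, 1.0, -0.0]
force: [-9.6, 0.6, 1.8]
grip_width: 0.142
grip_force: 59.0
```

>>> {"fn": "arm_command", "kwargs": {"increments": [{"dr": [0, 0, 0], "offset": [0, 0, 0], "hand": -1}, {"dr": [0, 0, 0], "offset": [0, 0, 0], "hand": -1}, {"dr": [0, 0, 0], "offset": [0, 0, 0], "hand": -1}, {"dr": [0, 0, 0], "offset": [0, 0, 0], "hand": -1}, {"dr": [0, 0, 0], "offset": [0, 0, 0], "hand": -1}, {"dr": [0, 0, 0], "offset": [0, 0, 0], "hand": -1}, {"dr": [0, 0, 0], "offset": [0, 0, 0], "hand": -1}, {"dr": [0, 0, 0], "offset": [0, 0, 0], "hand": -1}]}}

```text
time_s: 13.2
eef_pos: [472.2, 180.4, 41.2]
ee_rot: [-0.002, 0.002, 1.0, -0.0]
force: [-8.9, 1.3, 0.7]
grip_width: 0.146
grip_force: 59.0
```

>>> {"fn": "arm_command", "kwargs": {"increments": [{"dr": [0, 0, 0], "offset": [0.05, 0, 0], "hand": -1}, {"dr": [0, 0, 0], "offset": [0.15, 0, 0], "hand": -1}, {"dr": [0, 0, 0], "offset": [0.15, 0, 0], "hand": -1}, {"dr": [0, 0, 0], "offset": [0.15, 0, 0], "hand": -1}, {"dr": [0, 0, 0], "offset": [0, 0, -0.25], "hand": -1}, {"dr": [0, 0, 0], "offset": [0, 0, -0.25], "hand": -1}, {"dr": [0, 0, 0], "offset": [0, 0, -0.25], "hand": -1}, {"dr": [0, 0, 0], "offset": [0, 0, -0.25], "hand": -1}]}}

```text
time_s: 14.0
eef_pos: [414.3, 180.5, 163.4]
ee_rot: [0.001, 0.002, 1.0, 0.0]
force: [1.6, 0.3, -0.3]
grip_width: 0.144
grip_force: 58.8
```

>>> {"fn": "arm_command", "kwargs": {"increments": [{"dr": [0, 0, 0], "offset": [0, 0.254, 0], "hand": -1}, {"dr": [0, 0, 0], "offset": [0, 0.254, 0], "hand": -1}, {"dr": [0, 0, 0], "offset": [0, 0.254, 0], "hand": -1}, {"dr": [0, 0, 0], "offset": [0, 0.254, 0], "hand": -1}, {"dr": [0, 0, 0], "offset": [0, 0.254, 0], "hand": -1}, {"dr": [0, 0, 0], "offset": [0, 0.254, 0], "hand": -1}, {"dr": [0, 0, 0], "offset": [0, 0.254, 0], "hand": -1}, {"dr": [0, 0, 0], "offset": [0, 0.254, 0], "hand": -1}]}}

```text
time_s: 14.8
eef_pos: [415.1, 425.9, 162.1]
ee_rot: [0.001, 0.002, 1.0, 0.001]
force: [1.3, 0.0, -0.3]
grip_width: 0.143
grip_force: 58.8
```

>>> {"fn": "arm_command", "kwargs": {"increments": [{"dr": [0, 0, 0.174], "offset": [0, 0, 0], "hand": -1}, {"dr": [0, 0, 0.174], "offset": [0, 0, 0], "hand": -1}, {"dr": [0, 0, 0.174], "offset": [0, 0, 0], "hand": -1}, {"dr": [0, 0, 0.174], "offset": [0, 0, 0], "hand": -1}, {"dr": [0, 0, 0.174], "offset": [0, 0, 0], "hand": -1}, {"dr": [0, 0, 0.174], "offset": [0, 0, 0], "hand": -1}, {"dr": [0, 0, 0.174], "offset": [0, 0, 0], "hand": -1}, {"dr": [0, 0, 0.174], "offset": [0, 0, 0], "hand": -1}]}}

```text
time_s: 15.6
eef_pos: [415.3, 424.7, 162.1]
ee_rot: [0.001, 0.524, 0.852, 0.001]
force: [-0.7, -0.1, 0.9]
grip_width: 0.142
grip_force: 58.8
```

>>> {"fn": "arm_command", "kwargs": {"increments": [{"dr": [0, 0, 0.174], "offset": [0, 0, 0], "hand": -1}, {"dr": [0, 0, 0.174], "offset": [0, 0, 0], "hand": -1}, {"dr": [0, 0, 0.174], "offset": [0, 0, 0], "hand": -1}, {"dr": [0, 0, 0.174], "offset": [0, 0, 0], "hand": -1}, {"dr": [0, 0, 0], "offset": [0, 0.2, 0], "hand": -1}, {"dr": [0, 0, 0], "offset": [0, 0.2, 0], "hand": -1}, {"dr": [0, 0, 0], "offset": [0, 0.2, 0], "hand": -1}, {"dr": [0, 0, 0], "offset": [0, 0, 0], "hand": -1}]}}

```text
time_s: 16.4
eef_pos: [489.2, 418.5, 161.6]
ee_rot: [0.001, 0.733, 0.68, 0.001]
force: [-0.7, 0.1, 0.6]
grip_width: 0.144
grip_force: 58.8
```

Run:
```python
from h import *
s=ctrl.sense();R=cv2.Rodrigues(np.zeros(3))[0]
from scipy.spatial.transform import Rotation as Ro
q=s["ee_rot"];R=Ro.from_quat(np.r_[q[1:],q[0]]).as_matrix()
print(s["eef_pos"],R,s["time_s"],s["joints"])
print("need (tool axes, units)",R.T@(np.array([508.2,424.2,14])-s["eef_pos"])/120,"yaw",np.arctan2(-R[1,0],-R[0,0]))
```

```text
[489.215 418.507 161.568] [[ 0.075  0.997  0.003]
 [ 0.997 -0.075  0.001]
 [ 0.001  0.002 -1.   ]] 16.4 [ 0.526  0.629  1.2   -0.001  1.31   0.602]
need (tool axes, units) [0.058 0.151 1.23 ] yaw -1.6463619562765905
```

>>> {"fn": "arm_command", "kwargs": {"increments": [{"dr": [0, 0, 0], "offset": [0.058, 0.155, 0], "hand": -1}, {"dr": [0, 0, 0], "offset": [0, 0, 0.25], "hand": -1}, {"dr": [0, 0, 0], "offset": [0, 0, 0.25], "hand": -1}, {"dr": [0, 0, 0], "offset": [0, 0, 0.25], "hand": -1}, {"dr": [0, 0, 0], "offset": [0, 0, 0.25], "hand": -1}, {"dr": [0, 0, 0], "offset": [0, 0, 0.1], "hand": -1}, {"dr": [0, 0, 0], "offset": [0, 0, 0], "hand": -1}, {"dr": [0, 0, 0], "offset": [0, 0, 0], "hand": -1}]}}

```text
time_s: 17.2
eef_pos: [506.1, 425.3, 31.3]
ee_rot: [0.0, 0.732, 0.681, 0.001]
force: [-0.2, 0.0, 0.8]
grip_width: 0.141
grip_force: 58.8
```

Run:
```python
from h import *
s=ctrl.sense();print(s["eef_pos"],s["force"])
out=[]
for n,(x0,y0) in (("top",(235,125)),("side",(220,205))):
    im=ctrl.capture(n)[:,:,::-1].copy();cv2.imwrite(f"pics/{n}4.png",im)
    out.append(cv2.resize(im[y0:y0+100,x0:x0+100],None,fx=4,fy=4,interpolation=cv2.INTER_CUBIC))
cv2.imwrite("pics/h4.png",np.hstack(out))
```

```text
[506.065 425.278  31.272] [-0.188  0.033  0.823]
```

View pics/h4.png

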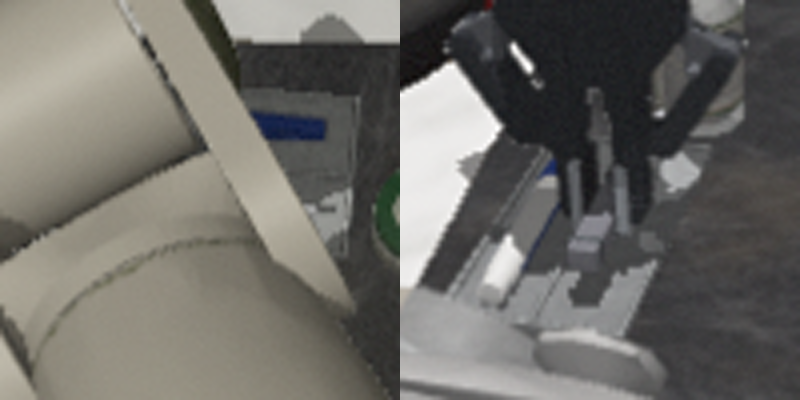

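In the side half the gripped tool (tail at (585,250)) hangs above the empty lane, clear of the marker. I lower it close to the floor and release with a small opening.

>>> {"fn": "arm_command", "kwargs": {"increments": [{"dr": [0, 0, 0], "offset": [0, 0.015, 0.08], "hand": -1}, {"dr": [0, 0, 0], "offset": [0, 0, 0.07], "hand": -1}, {"dr": [0, 0, 0], "offset": [0, 0, 0], "hand": -1}, {"dr": [0, 0, 0], "offset": [0, 0, 0], "hand": -1}]}}

```text
time_s: 17.7
eef_pos: [507.1, 424.5, 11.4]
ee_rot: [-0.0, 0.733, 0.681, -0.0]
force: [-0.2, -0.3, -1.2]
grip_width: 0.142
grip_force: 58.8
```

>>> {"fn": "arm_command", "kwargs": {"increments": [{"dr": [0, 0, 0], "offset": [0, 0, 0], "hand": -0.6}, {"dr": [0, 0, 0], "offset": [0, 0, 0], "hand": -0.55}, {"dr": [0, 0, 0], "offset": [0, 0, 0], "hand": -0.55}, {"dr": [0, 0, 0], "offset": [0, 0, 0], "hand": -0.55}, {"dr": [0, 0, 0], "offset": [0, 0, -0.04], "hand": -0.55}, {"dr": [0, 0, 0], "offset": [0, 0, -0.05], "hand": -0.45}]}}

```text
time_s: 18.3
eef_pos: [507.2, 424.6, 22.8]
ee_rot: [-0.0, 0.732, 0.681, -0.0]
force: [0.9, -0.0, 0.4]
grip_width: 0.276
grip_force: 0.0
```

>>> {"fn": "arm_command", "kwargs": {"increments": [{"dr": [0, 0, 0], "offset": [0, 0, -0.1], "hand": -0.45}, {"dr": [0, 0, 0], "offset": [0, 0, -0.3], "hand": -0.45}, {"dr": [0, 0, 0], "offset": [0, 0, -0.3], "hand": -0.45}, {"dr": [0, 0, 0], "offset": [0, 0, -0.3], "hand": -0.45}, {"dr": [0, 0, 0], "offset": [0, -0.3, -0.3], "hand": -0.45}, {"dr": [0, 0, 0], "offset": [0, -0.35, 0], "hand": -0.45}, {"dr": [0, 0, 0], "offset": [0, -0.35, 0], "hand": -0.45}, {"dr": [0, 0, 0], "offset": [0, -0.35, 0], "hand": -0.45}]}}

```text
time_s: 19.1
eef_pos: [344.8, 436.3, 179.2]
ee_rot: [-0.0, 0.733, 0.681, 0.001]
force: [0.2, 0.4, -0.0]
grip_width: 0.276
grip_force: 0.0
```

>>> {"fn": "arm_command", "kwargs": {"increments": [{"dr": [0, 0, 0], "offset": [0, -0.35, 0], "hand": -0.45}, {"dr": [0, 0, 0], "offset": [0, -0.35, 0], "hand": -0.45}, {"dr": [0, 0, 0], "offset": [0, 0, 0], "hand": -0.45}, {"dr": [0, 0, 0], "offset": [0, 0, 0], "hand": -0.45}]}}

```text
time_s: 19.5
eef_pos: [262.3, 442.9, 179.0]
ee_rot: [0.0, 0.732, 0.681, 0.001]
force: [-0.5, 0.7, -0.2]
grip_width: 0.277
grip_force: 0.0
```

Run:
```python
from h import *
s=ctrl.sense();print(s["eef_pos"],s["force"],s["time_s"])
out=[]
for n,(x0,y0) in (("top",(240,130)),("side",(220,190))):
    im=ctrl.capture(n)[:,:,::-1].copy();cv2.imwrite(f"pics/{n}5.png",im)
    out.append(cv2.resize(im[y0:y0+100,x0:x0+100],None,fx=4,fy=4,interpolation=cv2.INTER_CUBIC))
cv2.imwrite("pics/h5.png",np.hstack(out))
```

```text
[262.316 442.865 179.05 ] [-0.461  0.66  -0.197] 19.5
```

View pics/h5.png

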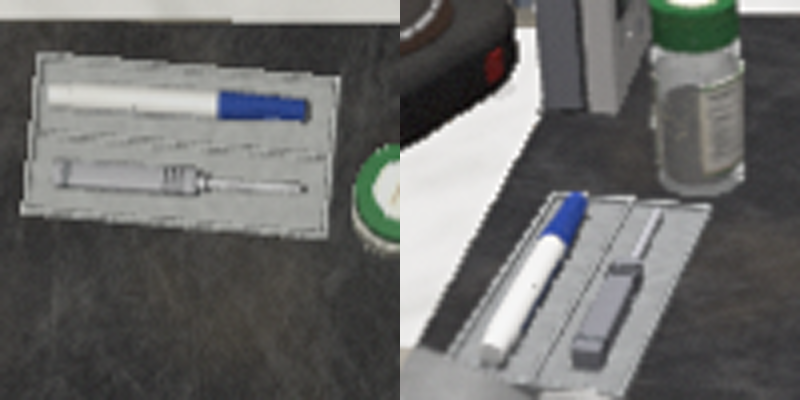

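In both views the tool lies flat and centred in the empty lane, tail at (53,172) and tip at (310,187) in the top half. The pin points towards the blue cap, and the marker and jar haven't moved.

```bash
python3 -c "
from rig import ctrl
print(ctrl.finish_job())"
```

```text
the job is handed in; nothing more can be done
None
```

I held the button in the round hole at its stop for over 2 s (about 9–10 N at the wrist), then released the tool flat in the empty lane with its pin towards the blue cap; the job is handed in, but no verdict came back.

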